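# Take a level reading with the gearcase dipstick

### The arm

A 7-joint arm with a two-finger parallel gripper is mounted at the origin on the work surface. World frame = base frame: x ahead of the robot, y to its left, z up, the work surface at z = 0. Lengths are in mm, angles in rad, forces in N, time in s.
With the tool pointing down it reaches from about 425 to 875 mm from the base axis. Payload 8.4 kg.
Tool frame: the origin (TCP) lies on the front face of the gripper's body, between the roots of the fingers; the fingertips stand 70 mm ahead of it and the grasp point (between the pads) lies 51 mm ahead of it; z points along the fingers, y is the direction in which the jaws open and shut (so a half turn about z gives the same grasp; the last joint's range is limited). The gripper opens to 87 mm and grips with 3 to 60 N. Pads are 19 mm wide; open, the fingers measure 117 mm over their backs; the gripper's body (75 mm by 190 mm) begins 51 mm behind the grasp point.
Start: joints at [1.077, 0.333, 0.04, 1.465, -0.013, 1.343, -0.059], TCP at [249.982, -599.98, 292.246] pointing down, gripper open.
Joint ranges: [-2.58, 2.58], [-0.38, 2.09], [-1.3, 1.39], [0.25, 2.4], [-1.5, 4.64], [0.08, 2.09], [-2.65, 2.65]. Speed limits (rad/s): [2.22, 2.22, 2.79, 2.79, 3.14, 3.14, 3.14].

### API

Orientations are given as a rotation vector (axis times angle).
In Python, from cell import r, vision, models gives the robot as it stands.
- The arm moves only by the tool servo_tool, never from a script. Its argument "motion" is a list of rows, each a list of 5 numbers: the shift along the tool's x, y, z in mm, then the turn about the tool's z in degrees, then the opening, from -1 (shut) to 1 (fully open), so that 0 is half open. A call has 1 to 5 rows; each row shifts and turns the commanded pose from where the row before left it, along the tool's axes as they then stand; what a row does not reach is not made up. A row lasts 1/8 s, in which the tool goes at most 62.5 mm and 10.7 degrees, less where a joint would pass 70% of its speed; a pose out of reach is approached as far as the arm can. A call is refused whole if a number of a shift passes 62.5 or a number of a turn 10.7, either way. A call with a gripper value outside its range is refused whole. The fingers move at their own pace and stop on an object; the grip force is fixed at half the most. Time passes only in rows, so rows that do not move let the fingers close. It gives the time, the measured TCP pose, the force and the opening at its end, in the units of the state.
- r.get_state(): the state, without advancing time (a new reading comes with each control period).
- vision.camera(name): name is "scene" or "top"; returns a dict with "image" (400x640x3 uint8, blue, green, red), "depth" (400x640 float32, mm along the optical axis (not along the pixel's ray), 0 where there is no reading), "fx", "fy", "cx", "cy" (pixels), "distortion" ([k1, k2, p1, p2, k3] as OpenCV has them; the pictures are not rectified), "rvec" (rotation vector, rad) and "tvec" (3), from world to camera coordinates, as OpenCV has them. Camera axes: x right, y down, z forward; pixel columns grow to the right and rows downward; lengths in mm; the calibration is good to about 2 mm. A picture is of the moment at which its call begins.
- r.sign_off(): hands the job in, once; it reports no verdict.
Trained networks look in a picture, given as the dict that the camera call returned (one of the last four; its "shot" number tells which), for a name from the list of things; names that differ only in an ending like _2 or _b are one class to them, and where a whole thing is asked for, a point or a joint stands for the part that bears it (a point fixed in the world has none). Each returns a list of dicts, best first, with "score" (0 to 1); they miss things now and then, are a little off and sometimes report something else, mostly with a low value. They report only what shows in the picture. A call takes as long as a camera call.
- models.boxes_of(picture, name): "box" ([left, top, right, bottom] as shares, 0 to 1, of the picture: columns of its width, rows of its height, round what is visible of it).
- models.outline_of(picture, name): "pixels" (400x640 bool, what is visible of it) and "box" ([left, top, right, bottom] as shares, 0 to 1, of the picture: columns of its width, rows of its height, round what is visible of it).
The state is a dict: "clock": time; "joints": joint angles; "joint_vel": joint speeds; "joint_efforts": joint torques, N m; "ee_pos": TCP position; "tcp_rot": TCP orientation; "force": force on the tool from outside, world axes, zero at the start; "wrist_torque": the same for the moment, N m; "grip_width": finger opening in mm.
Only numpy, scipy, OpenCV 4.12 (cv2) and the standard library are available. Lean on these libraries where they do the work, as an engineer would, in place of code of your own. Each camera call takes 0.05 s, during which the arm holds its last target.

### The job

Take the yellow-handled dipstick out of the tool stand, push it into the gearcase's guide tube until its black collar sits on the tube's mouth, and draw it right out again. Then hold it level for reading, with its tip over the drip tray and well clear above its rim, and finish like that, still holding it motionless in the gripper. Keep the rod off the bench and the tray, and leave the two other tools in the stand and the bearing where they are.

Things in the scene. Friction and masses are not known exactly. Their poses are not given: they have to be found in the camera images.
- dipstick: Loose dipstick, about 110 g, standing at the start in one of the tool stand's three holes, collar on the board. Origin: centre of its yellow flat-sided grip. z: along the rod, from the tip to the grip's end. Grip 22 mm along x, 15 mm across its flats along y, 52 mm long; its flats face the stand's +y and -y at the start, its z leans as the holes do. Rod is 7 mm thick
- dipstick_collar (a point): Centre of the underside of the dipstick's round black collar (30 mm across, 6 mm thick), at z = -38 mm in the dipstick's frame; axes as dipstick
- dipstick_tip (a point): Tip of the dipstick's straight round steel rod, at z = -168 mm in the dipstick's frame (130 mm below the collar's underside); axes as dipstick
- guide_tube: Dark steel guide tube fixed in the gearcase, leaning 30 deg from vertical towards the gearcase's -x. Origin: centre of its flared mouth, 185 mm above the bench. z: out of the tube along its axis (the rod goes in along -z). Mouth 25 mm wide inside, 29 mm outside, narrowing in 16 mm to a 12 mm bore, open below: the rod meets no end before its collar sits on the mouth
- gearcase: Fixed aluminium gearcase on timber bearers, about 290 x 200 x 205 mm. Origin on the bench; the guide tube is on its -x side, the mouth above x = -75 mm, y = 0. The casting spans x -55 to +235 mm; its highest part (205 mm) is at x = 40 to 90 mm
- toolstand: Fixed plywood tool stand, base 165 x 234 x 14 mm. Origin: centre of its base on the bench. Its sloping 22 mm board has three holes (10 mm), mouths on the board's face at x = -55, y = -75, 0, +75, z = 150 mm; the hole axes lie in the x-z plane, leaning 30 deg from vertical towards -x at the top. Rods hang free below the board
- driptray: Fixed dark steel drip tray, 264 mm along its x, 204 mm along its y, rim 29 mm high, open above. Origin: centre of its underside on the bench
- screwdriver: Loose screwdriver with round red handle 27 mm thick standing in another hole of the stand, not to be moved. Origin on its axis 38 mm above the board; handle ends 32 mm farther up
- nutdriver: Loose nut driver with round black handle 26 mm thick standing in another hole of the stand, not to be moved. Origin on its axis 38 mm above the board; handle ends 30 mm farther up
- bearing: Loose ball bearing with red seal, 52 mm across, 15 mm high, lying on the bench between robot and gearcase, not to be moved. Origin: centre of its underside

How it is judged:
By the outcome, as a careful person would: the job done as asked, in the order asked, and still so for the second after the job is handed in, while the arm keeps its last pose, push and grip.
It also fails if it takes over 67 s, if anything falls off the work surface, if the arm or the gripper's body presses on something with over 40 N, if the wrist force passes 120 N, or if a joint passes its speed limit or range.

## Working session

There is one attempt and no reset: what is moved stays moved. The work goes in short steps, Python scripts to look and compute and a tool call to move; the robot and the scene stay as the last step left them, time stands still between calls to the robot, and variables do not carry over. Pictures are saved under pics/ and viewed, and the job is handed in when it is done.

Besides the shell and the picture viewer there is one more tool, called after "Request:" by a JSON object that holds its "op" and its "data". servo_tool: Moves the arm, as the interface text tells. Its arguments: {"type":"object","properties":{"motion":{"type":"array"}},"required":["motion"]}

```bash
ls; mkdir -p pics; cat > h.py <<'E'
import numpy as np, cv2
from scipy.spatial.transform import Rotation as R
from cell import r, vision, models
def und(c,uv):
    K=np.array([[c["fx"],0,c["cx"]],[0,c["fy"],c["cy"]],[0,0,1.]])
    return cv2.undistortPoints(np.array(uv,float).reshape(-1,1,2),K,np.array(c["distortion"])).reshape(-1,2)
def ray(c,uv):
    n=und(c,uv); Rm=cv2.Rodrigues(np.array(c["rvec"],float))[0]; t=np.array(c["tvec"],float).ravel()
    d=np.c_[n,np.ones(len(n))]@Rm; o=-Rm.T@t
    return o,d
def atz(c,uv,z):
    o,d=ray(c,uv); return o+d*((z-o[2])/d[:,2])[:,None]
def pts(c,mask=None,step=1):
    D=c["depth"]; m=D>0
    if mask is not None: m&=mask
    v,u=np.nonzero(m); o,d=ray(c,np.c_[u,v]); return o+d*D[v,u][:,None], np.c_[u,v]
def proj(c,P):
    K=np.array([[c["fx"],0,c["cx"]],[0,c["fy"],c["cy"]],[0,0,1.]])
    return cv2.projectPoints(np.array(P,float).reshape(-1,3),np.array(c["rvec"],float),np.array(c["tvec"],float),K,np.array(c["distortion"]))[0].reshape(-1,2)
def tri(c1,u1,c2,u2):
    o1,d1=ray(c1,u1);o2,d2=ray(c2,u2);out=[]
    for a,b in zip(d1,d2):
        A=np.c_[a,-b]; s=np.linalg.lstsq(A,o2-o1,rcond=None)[0]
        p,q=o1+a*s[0],o2+b*s[1]; out.append(np.r_[(p+q)/2,np.linalg.norm(p-q)])
    return np.array(out)
E
python3 - <<'E'
from h import *
import pickle
s=r.get_state(); print(s); print(R.from_rotvec(s["tcp_rot"]).as_matrix().round(3))
for n in("scene","top"):
    c=vision.camera(n); cv2.imwrite(f"pics/{n}0.png",c["image"]); pickle.dump(c,open(f"{n}0.pkl","wb"))
    print(n,{k:c[k] for k in c if k not in("image","depth")})
    for k in["dipstick","guide_tube","gearcase","toolstand","driptray","screwdriver","nutdriver","bearing"]:
        b=models.boxes_of(c,k)
        print(k,[(round(x["score"],2),(np.array(x["box"])*[640,400,640,400]).round(0).tolist()) for x in b[:2]])
E
```

```text
pics
{'clock': 0.0, 'joints': array([ 1.0768103 ,  0.33390729,  0.03984694,  1.46631834, -0.01340092,
        1.34331292, -0.05847701]), 'joint_vel': array([-7.05223348e-05, -4.77651390e-04, -1.43086921e-03,  1.17278805e-03,
       -9.08149838e-04, -1.16223104e-03,  1.68602626e-03]), 'joint_efforts': array([-8.17497166e-04, -6.56356144e+01,  1.33445039e+00, -4.03808570e+01,
       -5.97231486e-02,  4.44762607e-02,  1.77127581e-04]), 'ee_pos': array([ 249.84321126, -599.65165456,  291.33812245]), 'tcp_rot': array([-3.07898468e+00, -6.15837324e-01,  6.76274529e-04]), 'force': array([-0.35430424, -0.61049734, -0.01444524]), 'wrist_torque': array([ 0.01585672, -0.06236032, -0.02504436]), 'grip_width': 87.1002233853408}
[[ 0.923  0.385 -0.001]
 [ 0.385 -0.923  0.002]
 [-0.    -0.002 -1.   ]]
scene {'fx': 487.50914209215546, 'fy': 487.50914209215546, 'cx': 316.8400050823926, 'cy': 195.20338910960564, 'distortion': array([-0.11502938,  0.        ,  0.        ,  0.        ,  0.        ]), 'rvec': array([ 2.3722727 ,  0.74291676, -0.25745257]), 'tvec': array([-421.0753848 , -142.39461384, 167
[... 427 characters left out ...]
0, 195.0, 312.0, 208.0])]
top {'fx': 492.0978457158637, 'fy': 492.0978457158637, 'cx': 327.0590999428105, 'cy': 201.04642506175747, 'distortion': array([-0.00039803,  0.        ,  0.        ,  0.        ,  0.        ]), 'rvec': array([ 2.16210861, -2.16123969,  0.09070272]), 'tvec': array([  32.98277316,  510.9914813 , 1246.68006979]), 'shot': 2}
dipstick [(0.68, [441.0, 190.0, 454.0, 211.0])]
guide_tube [(0.57, [326.0, 182.0, 338.0, 202.0])]
gearcase [(0.59, [290.0, 70.0, 368.0, 202.0])]
toolstand []
driptray [(0.81, [190.0, 117.0, 276.0, 226.0])]
screwdriver [(0.67, [470.0, 199.0, 488.0, 219.0])]
nutdriver [(0.61, [495.0, 183.0, 521.0, 224.0])]
bearing [(0.5, [314.0, 224.0, 331.0, 240.0])]
```

View pics/scene0.png

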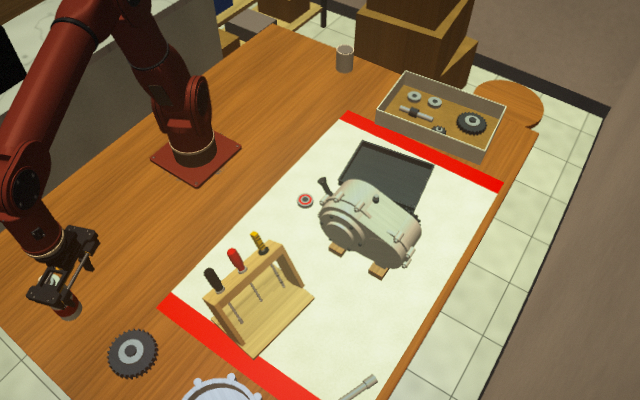

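View pics/top0.png

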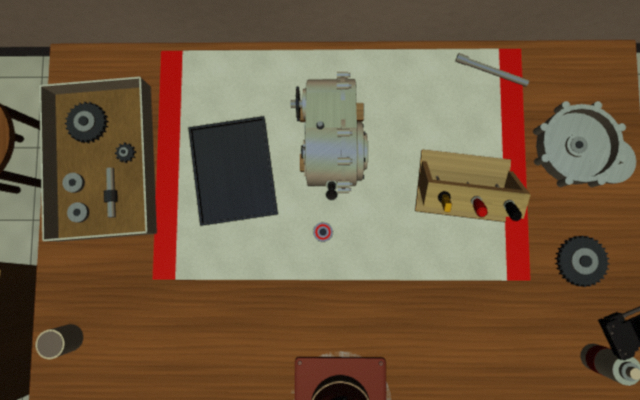

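```bash
python3 - <<'E'
from h import *
import pickle
for n,(x0,y0,x1,y1) in dict(scene=(190,130,450,370),top=(180,60,540,260)).items():
    c=pickle.load(open(f"{n}0.pkl","rb")); im=c["image"][y0:y1,x0:x1]; k=min(800/(x1-x0),600/(y1-y0))
    cv2.imwrite(f"pics/{n}0z.png",cv2.resize(im,None,fx=k,fy=k,interpolation=cv2.INTER_CUBIC)); print(n,k)
E
```

```text
scene 2.5
top 2.2222222222222223
```

View pics/scene0z.png

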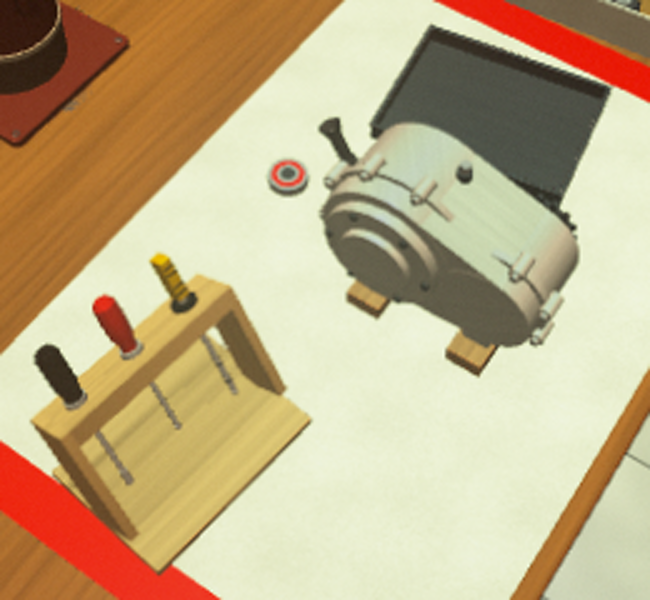

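View pics/top0z.png

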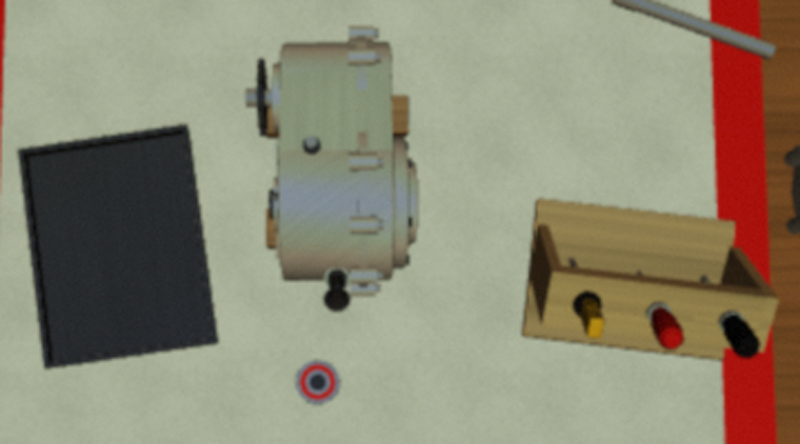

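```bash
python3 - <<'E'
from h import *
import pickle
C={}
for n in("scene","top"):
    c=vision.camera(n);C[n]=c
    M={}
    for k in["dipstick","dipstick_collar","guide_tube","gearcase","toolstand","driptray","screwdriver","nutdriver","bearing"]:
        o=models.outline_of(c,k)
        if not o: print(n,k,"none"); continue
        m=o[0]["pixels"]; M[k]=m
        P,uv=pts(c,m); 
        print(n,k,round(o[0]["score"],2),m.sum(),"med",np.median(P,0).round(0),"lo",np.percentile(P,3,axis=0).round(0),"hi",np.percentile(P,97,axis=0).round(0))
    pickle.dump((c,M),open(f"{n}1.pkl","wb"))
    # board plane
    P,uv=pts(c)
    a=atz(c,[[0,0]],0)
    sel=(P[:,0]>330)&(P[:,0]<480)&(P[:,1]<-200)&(P[:,1]>-540)&(P[:,2]>125)&(P[:,2]<175)
    for k in("dipstick","screwdriver","nutdriver"):
        if k in M: sel&=~cv2.dilate(M[k].astype(np.uint8),np.ones((3,3)))[uv[:,1],uv[:,0]].astype(bool)
    Q=P[sel]; 
    for _ in range(6):
        ce=Q.mean(0); nv=np.linalg.svd(Q-ce)[2][2]; nv*=np.sign(nv[2]); d=(Q-ce)@nv; Q=Q[abs(d)<max(3,1.5*d.std())]
    print(n,"board",len(Q),ce.round(1),nv.round(3),"tilt",np.degrees(np.arccos(nv[2])).round(1),"az",np.degrees(np.arctan2(nv[1],nv[0])).round(1),d.std())
E
```

```text
scene dipstick none
scene dipstick_collar 0.67 162 med [ 503. -243.  179.] lo [ 482. -252.  153.] hi [ 520. -233.  210.]
scene guide_tube 0.67 138 med [526.  17. 174.] lo [501.   6. 144.] hi [547.  32. 192.]
scene gearcase 0.6 6581 med [689. -23. 154.] lo [550. -65.  24.] hi [809.  75. 198.]
scene toolstand 0.73 7298 med [ 546. -322.   18.] lo [ 478. -437.    5.] hi [ 638. -209.  164.]
scene driptray 0.94 3593 med [600. 301.   6.] lo [465. 198.  -0.] hi [721. 388.  32.]
scene screwdriver 0.68 270 med [ 491. -316.  192.] lo [ 468. -324.  105.] hi [ 532. -302.  216.]
scene nutdriver 0.72 355 med [ 483. -392.  184.] lo [ 454. -401.   59.] hi [ 545. -373.  214.]
scene bearing 0.54 197 med [438.  39.  16.] lo [413.  19.   6.] hi [459.  64.  22.]
scene board 82 [ 473.1 -383.5  139. ] [-0.619  0.048  0.784] tilt 38.4 az 175.6 1.3297313899529246
top dipstick 0.57 202 med [ 494. -236.  188.] lo [ 471. -251.  140.] hi [ 516. -229.  210.]
top dipstick_collar none
top guide_tube 0.72 187 med [519.  22. 169.] lo [500.  10.   3.] hi [543.  33. 189.]
top gearcase 0.63 6941 med [646.  17. 167.] lo [534. -55.  24.] hi [791. 100. 197.]
top toolstand 0.97 5863 med [ 539. -317.   19.] lo [ 470. -431.    9.] hi [ 633. -203.  165.]
top driptray 0.82 7780 med [594. 284.   3.] lo [469. 182.  -2.] hi [718. 382.  30.]
top screwdriver 0.75 213 med [ 480. -308.  201.] lo [ 461. -319.  155.] hi [ 504. -300.  215.]
top nutdriver 0.64 287 med [ 475. -384.  193.] lo [ 451. -400.   58.] hi [ 542. -374.  213.]
top bearing 0.68 306 med [431.  44.  15.] lo [411.  23.   9.] hi [452.  65.  20.]
top board 142 [ 473.9 -356.1  138.3] [-0.641  0.064  0.765] tilt 40.1 az 174.3 1.3766513754270473
```

```bash
cat > fit.py <<'E'
from h import *
import pickle
from scipy.optimize import least_squares
def tool_pts(c,m):
    P,uv=pts(c,cv2.erode(m.astype(np.uint8),np.ones((2,2))).astype(bool)); return P[P[:,2]>172]
data={}
for n in("scene","top"):
    c,M=pickle.load(open(f"{n}1.pkl","rb"))
    if "dipstick" not in M: M["dipstick"]=M["dipstick_collar"]
    for k in("dipstick","screwdriver","nutdriver"): data[n,k]=tool_pts(c,M[k])
Y=dict(dipstick=75,screwdriver=0,nutdriver=-75); RAD=dict(screwdriver=13.5,nutdriver=13)
def loc(P,p):
    x,y,t=p; c,s=np.cos(t),np.sin(t); d=P[:,:2]-[x,y]
    return np.c_[c*d[:,0]+s*d[:,1],-s*d[:,0]+c*d[:,1],P[:,2]]
def res(p,cams=("scene","top")):
    out=[]
    a=np.array([-.5,0,3**.5/2]); ex=np.array([3**.5/2,0,.5])
    for (n,k),P in data.items():
        if n not in cams: continue
        q=loc(P,p)-np.array([-55,Y[k],150]); u=q@ex; v=q[:,1]; 
        if k in RAD: d=np.hypot(u,v)-RAD[k]
        else:
            dx=abs(u)-11; dy=abs(v)-7.5; d=np.where((dx>0)&(dy>0),np.hypot(np.maximum(dx,0),np.maximum(dy,0)),np.maximum(dx,dy))
        out.append(d)
    return np.concatenate(out)
if __name__=="__main__":
  for cams in(("scene",),("top",),("scene","top")):
    f=least_squares(res,[540,-320,-0.12],args=(cams,),loss="soft_l1",f_scale=2)
    x,y,t=f.x; print(cams,x.round(1),y.round(1),np.degrees(t).round(2),"rms",np.sqrt(np.mean(f.fun**2)).round(2))
    c,s=np.cos(t),np.sin(t)
    g=np.array([-55-19,75,150+38*.866]); print(" dip grip centre",x+c*g[0]-s*g[1],y+s*g[0]+c*g[1],g[2])
E
python3 fit.py
```

```text
('scene',) 556.8 -321.3 -7.35 rms 2.34
 dip grip centre 493.02039884936056 -237.45237951810736 182.90800000000002
('top',) 553.3 -322.6 -7.01 rms 3.75
 dip grip centre 489.0011648728976 -239.11739924298604 182.90800000000002
('scene', 'top') 577.0 -316.6 -5.25 rms 6.02
 dip grip centre 510.21649628224765 -235.13706626634755 182.90800000000002
```

```bash
python3 - <<'E'
from fit import *
f=least_squares(res,[555,-322,-0.125],loss="soft_l1",f_scale=2); p=f.x; print(p[:2].round(1),np.degrees(p[2]).round(2),np.sqrt(np.mean(f.fun**2)).round(2))
def W(P,p): 
    c,s=np.cos(p[2]),np.sin(p[2]); P=np.atleast_2d(P); return np.c_[p[0]+c*P[:,0]-s*P[:,1],p[1]+s*P[:,0]+c*P[:,1],P[:,2]]
a=np.array([-.5,0,3**.5/2]); ex=np.array([3**.5/2,0,.5])
for n,(x0,y0,x1,y1) in dict(scene=(195,225,325,370),top=(405,140,545,235)).items():
    c=pickle.load(open(f"{n}0.pkl","rb")); k=min(800/(x1-x0),600/(y1-y0))
    im=cv2.resize(c["image"][y0:y1,x0:x1],None,fx=k,fy=k,interpolation=cv2.INTER_CUBIC)
    def dr(A,col):
        q=((proj(c,W(A,p))-[x0,y0]+.5)*k).astype(int); cv2.polylines(im,[q.reshape(-1,1,2)],False,col,1)
    for y,h in((75,64),(0,70),(-75,68)):
        o=np.array([-55,y,150.]); dr([o,o+a*h],(255,0,255))
        dr([o+15*(ex*np.cos(t)+np.array([0,1,0])*np.sin(t)) for t in np.linspace(0,6.3,20)],(0,255,0))
    o=np.array([-55,75,150.])+a*64; dr([o+sx*11*ex+np.array([0,sy*7.5,0]) for sx,sy in((1,1),(1,-1),(-1,-1),(-1,1),(1,1))],(255,0,0))
    dr([[sx*82.5,sy*117,14] for sx,sy in((1,1),(1,-1),(-1,-1),(-1,1),(1,1))],(255,255,0))
    cv2.imwrite(f"pics/{n}_ov.png",im)
E
```

```text
[ 555.1 -322.5] -7.02 3.34
```

View pics/scene_ov.png

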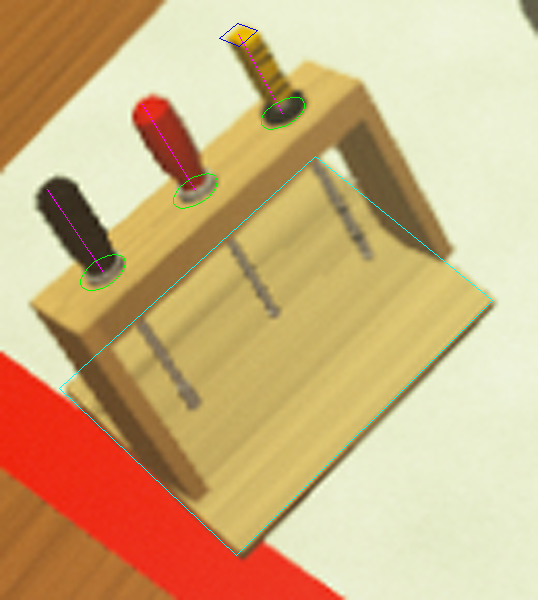

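View pics/top_ov.png

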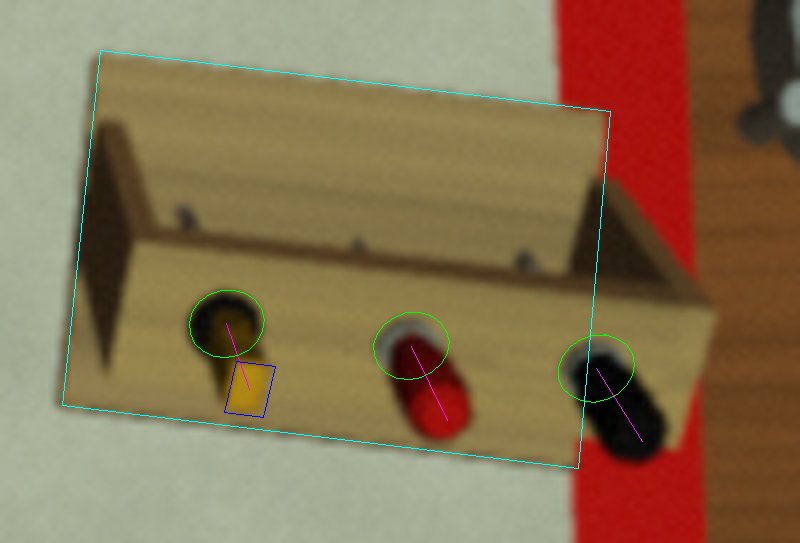

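```bash
python3 - <<'E'
from h import *
import pickle
S=3 # px per mm /..
img=np.zeros((400*2,340*2,3),np.uint8)
# ortho map region x 470..870, y -150..190 ; 2px/mm
for i,n in enumerate(("top","scene")):
    c=pickle.load(open(f"{n}0.pkl","rb")); P,uv=pts(c)
    s=(P[:,0]>480)&(P[:,0]<860)&(P[:,1]>-140)&(P[:,1]<170)&(P[:,2]>30)
    Q=P[s]; u=((170-Q[:,1])*2).astype(int); v=((860-Q[:,0])*2).astype(int)
    o=np.zeros((760,620,3),np.uint8)
    hs=cv2.applyColorMap(np.clip(Q[:,2]*1.2,0,255).astype(np.uint8).reshape(-1,1),cv2.COLORMAP_JET).reshape(-1,3)
    for a,b,h in zip(u,v,hs): cv2.circle(o,(int(a),int(b)),2,h.tolist(),-1)
    cv2.imwrite(f"pics/ortho_{n}.png",o[:, :].copy() if 0 else cv2.resize(o,(489,600)))
    # tube
    T=P[(P[:,0]>485)&(P[:,0]<550)&(P[:,1]>-10)&(P[:,1]<50)&(P[:,2]>120)]
    T=T[np.argsort(-T[:,2])]; print(n); print(T[::4].round(0)[:40].tolist())
E
```

```text
top
[[519.0, 28.0, 196.0], [519.0, 15.0, 191.0], [511.0, 8.0, 188.0], [506.0, 33.0, 185.0], [513.0, 8.0, 183.0], [509.0, 10.0, 183.0], [514.0, 31.0, 182.0], [507.0, 8.0, 181.0], [505.0, 13.0, 181.0], [502.0, 13.0, 180.0], [512.0, 31.0, 179.0], [503.0, 28.0, 179.0], [505.0, 33.0, 178.0], [514.0, 29.0, 177.0], [500.0, 19.0, 177.0], [500.0, 17.0, 176.0], [498.0, 22.0, 176.0], [501.0, 24.0, 175.0], [510.0, 13.0, 174.0], [512.0, 15.0, 174.0], [522.0, 24.0, 173.0], [515.0, 15.0, 172.0], [526.0, 24.0, 171.0], [508.0, 22.0, 170.0], [513.0, 24.0, 170.0], [518.0, 15.0, 168.0], [511.0, 19.0, 167.0], [548.0, -4.0, 165.0], [527.0, 26.0, 164.0], [549.0, -8.0, 162.0], [525.0, 13.0, 160.0], [542.0, 1.0, 159.0], [537.0, 3.0, 158.0], [542.0, -4.0, 157.0], [538.0, 1.0, 157.0], [545.0, -1.0, 156.0], [535.0, -8.0, 156.0], [538.0, -8.0, 155.0], [536.0, 22.0, 155.0], [538.0, 20.0, 154.0]]
scene
[[525.0, 21.0, 193.0], [522.0, 25.0, 191.0], [518.0, 7.0, 190.0], [511.0, 31.0, 187.0], [517.0, 28.0, 186.0], [523.0, 24.0, 185.0], [510.0, 8.0, 183.0], [513.0, 29.0, 182.0], [503.0, 23.0, 181.0], [506.0, 25.0, 181.0], [502.0, 20.0, 179.0], [511.0, 27.0, 178.0], [530.0, 14.0, 177.0], [503.0, 23.0, 176.0], [529.0, 20.0, 175.0], [526.0, 24.0, 174.0], [530.0, 18.0, 174.0], [510.0, 23.0, 173.0], [523.0, 15.0, 172.0], [526.0, 10.0, 170.0], [534.0, 18.0, 168.0], [535.0, 21.0, 166.0], [536.0, 20.0, 163.0], [524.0, 13.0, 162.0], [544.0, -7.0, 160.0], [540.0, 0.0, 158.0], [533.0, 10.0, 157.0], [539.0, 21.0, 155.0], [537.0, 15.0, 155.0], [537.0, -6.0, 154.0], [543.0, 16.0, 154.0], [542.0, 7.0, 153.0], [543.0, 15.0, 151.0], [539.0, 17.0, 150.0], [539.0, 27.0, 148.0], [535.0, 17.0, 147.0], [548.0, 18.0, 147.0], [545.0, 18.0, 144.0], [546.0, 32.0, 140.0]]
```

View pics/ortho_top.png

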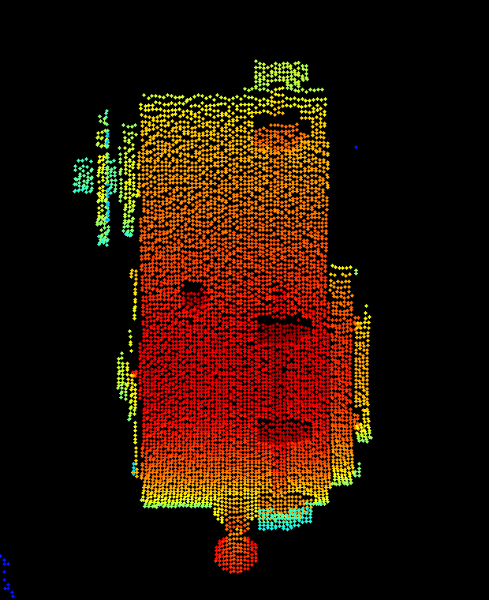

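View pics/ortho_scene.png

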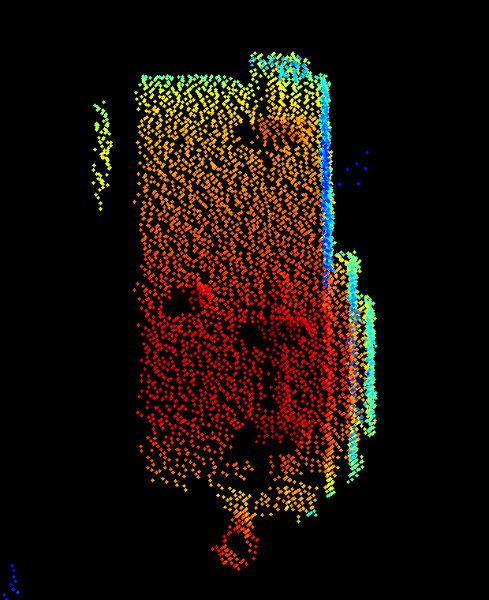

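Request:
{"op": "servo_tool", "data": {"motion": [[0,0,-16,9.87,0],[0,0,-16,9.87,0],[0,0,-16,9.86,0],[19.5,-38.8,0,0,0],[19.5,-38.8,0,0,0]]}}

```text
clock: 2.52
ee_pos: [298.5, -527.0, 340.3]
tcp_rot: [3.135, -0.193, 0.0]
force: [0.0, -0.6, -0.7]
grip_width: 47.3
```

Request:
{"op": "servo_tool", "data": {"motion": [[19.5,-38.8,0,0,0],[19.5,-38.8,0,0,0],[19.5,-38.8,0,0,0],[19.5,-38.8,0,0,0],[19.5,-38.8,0,0,0]]}}

```text
clock: 3.15
ee_pos: [419.1, -345.7, 340.5]
tcp_rot: [3.135, -0.191, 0.001]
force: [1.0, 0.1, -0.6]
grip_width: 43.7
```

Request:
{"op": "servo_tool", "data": {"motion": [[19.5,-38.8,0,0,0],[19.5,-38.8,0,0,0],[19.5,-38.8,0,0,0],[0,0,0,0,0]]}}

```text
clock: 3.65
ee_pos: [492.6, -234.8, 340.4]
tcp_rot: [-3.135, 0.181, -0.001]
force: [-1.2, -0.7, 0.9]
grip_width: 43.5
```

```bash
python3 - <<'E'
from h import *
s=r.get_state(); M=R.from_rotvec(s["tcp_rot"]).as_matrix(); print(s["clock"],s["ee_pos"].round(1),M.round(3)[:, :2].tolist(),s["joints"].round(2))
c=vision.camera("scene"); x0,y0,x1,y1=180,150,330,320;k=3.5
cv2.imwrite("pics/s2.png",cv2.resize(c["image"][y0:y1,x0:x1],None,fx=k,fy=k,interpolation=cv2.INTER_CUBIC))
print(r.get_state()["ee_pos"])
E
```

```text
3.65 [ 492.6 -234.8  340.4] [[0.993, -0.115], [-0.115, -0.993], [0.001, -0.001]] [ 0.55  0.11 -0.2   1.64  0.02  1.39 -1.34]
[ 491.38602613 -237.17727116  340.28953844]
```

View pics/s2.png

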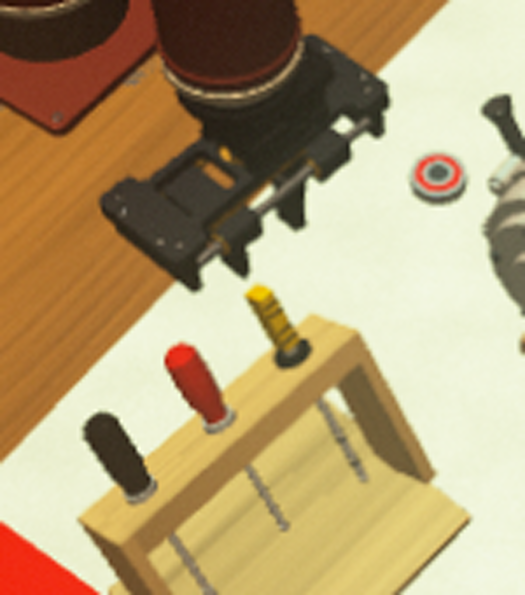

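Request:
{"op": "servo_tool", "data": {"motion": [[-1,0,30,0,0],[0,0,30,0,0],[0,0,25,0,0],[0,0,12,0,0],[0,0,6,0,0]]}}

```text
clock: 4.32
ee_pos: [489.4, -239.2, 237.1]
tcp_rot: [3.135, -0.193, -0.0]
force: [-0.3, 0.7, 0.5]
grip_width: 43.5
```

```bash
python3 - <<'E'
from h import *
s=r.get_state();print(s["ee_pos"].round(1))
for n,(x0,y0,x1,y1),k in(("scene",(180,170,330,320),3.5),("top",(405,140,545,260),4.5)):
    c=vision.camera(n)
    cv2.imwrite(f"pics/{n}3.png",cv2.resize(c["image"][y0:y1,x0:x1],None,fx=k,fy=k,interpolation=cv2.INTER_CUBIC))
print(r.get_state()["ee_pos"].round(1))
E
```

```text
[ 489.4 -239.2  237.1]
[ 489.6 -238.8  237.4]
```

View pics/scene3.png

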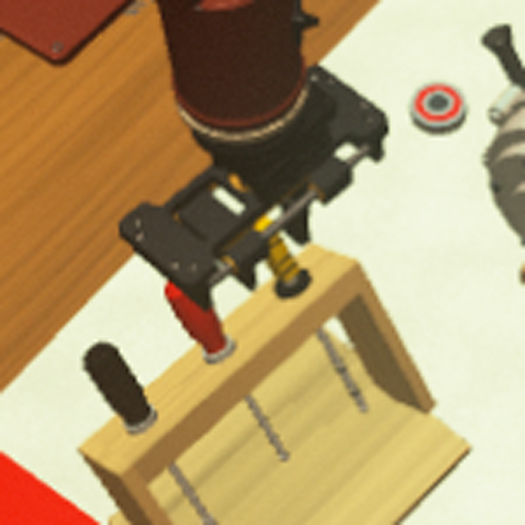

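View pics/top3.png

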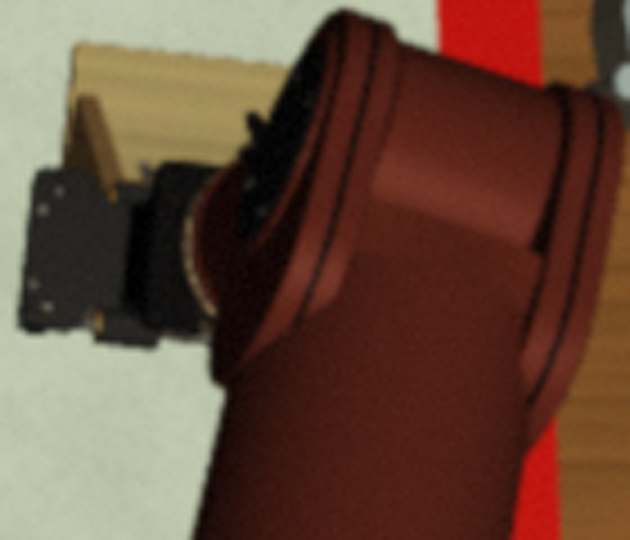

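Request:
{"op": "servo_tool", "data": {"motion": [[0,0,0,0,-1],[0,0,0,0,-1],[0,0,0,0,-1],[0,0,0,0,-1],[0,0,0,0,-1]]}}

```text
clock: 5.05
ee_pos: [489.8, -238.5, 237.5]
tcp_rot: [3.136, -0.191, 0.0]
force: [0.1, 1.2, 2.2]
grip_width: 14.6
```

Request:
{"op": "servo_tool", "data": {"motion": [[-4,0,-6.93,0,-1],[-8,0,-13.86,0,-1],[-10,0,-17.32,0,-1],[-10,0,-17.32,0,-1],[-10,0,-17.32,0,-1]]}}

```text
clock: 5.68
ee_pos: [447.3, -233.3, 311.7]
tcp_rot: [3.135, -0.191, 0.001]
force: [0.8, -0.1, -1.9]
grip_width: 14.9
```

Request:
{"op": "servo_tool", "data": {"motion": [[-10,0,-17.32,0,-1],[-10,0,-17.32,0,-1],[-10,0,-17.32,0,-1],[-3,0,-25,0,-1],[0,0,-10,0,-1]]}}

```text
clock: 6.3
ee_pos: [415.2, -229.5, 398.8]
tcp_rot: [3.135, -0.192, 0.003]
force: [-0.2, 0.1, -1.2]
grip_width: 14.6
```

```bash
python3 - <<'E'
from h import *
import pickle
s=r.get_state();print(s["ee_pos"].round(1),s["force"].round(1),s["joints"].round(2))
for n,(x0,y0,x1,y1),k in(("scene",(180,130,330,280),3.9),):
    c=vision.camera(n);pickle.dump(c,open("s4.pkl","wb"))
    cv2.imwrite(f"pics/{n}4.png",cv2.resize(c["image"][y0:y1,x0:x1],None,fx=k,fy=k,interpolation=cv2.INTER_CUBIC))
E
```

```text
[ 415.2 -229.5  398.8] [-0.2  0.1 -1.2] [ 0.59 -0.06 -0.17  1.69 -0.01  1.5  -1.27]
```

View pics/scene4.png

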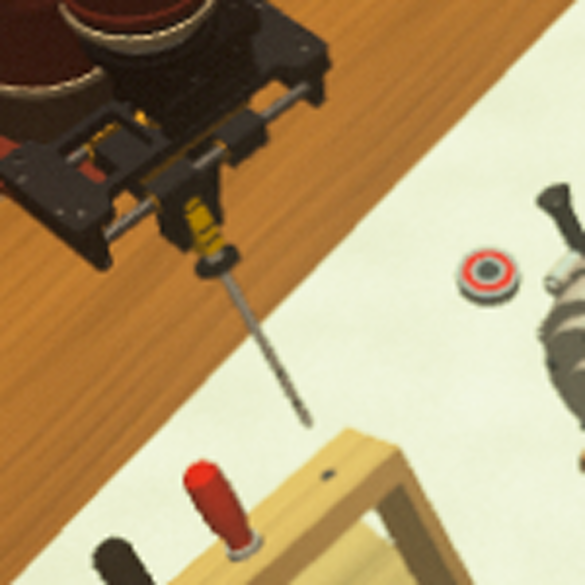

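```bash
cat >> h.py <<'E'
def inplane(c,uv,s):
    M=R.from_rotvec(s["tcp_rot"]).as_matrix(); p=np.array(s["ee_pos"])
    o,d=ray(c,uv); n=M[:,1]; t=((p-o)@n)/(d@n); W=o+d*t[:,None]
    return W,(W-p)@M   # world, tool coords
E
python3 - <<'E'
from h import *
import pickle
c=pickle.load(open("s4.pkl","rb")); s=r.get_state(); k=3.9
q=np.array([[310,425],[240,290],[270,345],[217,262],[195,203]])
uv=(q+.5)/k-.5+[180,130]
W,T=inplane(c,uv,s); print(W.round(1)); print(T.round(1))
d=T[0]-T[1]; print("lean",np.degrees(np.arctan2(d[0],d[2])))
d=T[0]-[0,0,51]; print("lean from grasp",np.degrees(np.arctan2(d[0],d[2])),np.linalg.norm(d))
P,_=pts(c); M=R.from_rotvec(s["tcp_rot"]).as_matrix(); L=(P-s["ee_pos"])@M
m=(abs(L[:,1])<12)&(L[:,2]>85)&(L[:,2]<210)&(abs(L[:,0])<120); Q=L[m]; print(len(Q)); print(Q[np.argsort(Q[:,2])][::3].round(0).tolist())
E
```

```text
[[ 502.8 -240.4  204.6]
 [ 454.6 -234.4  304.5]
 [ 475.3 -236.9  266.5]
 [ 436.1 -232.1  316.3]
 [ 425.8 -230.8  363.9]]
[[ 87.4   0.  194.9]
 [ 39.2   0.   94.9]
 [ 59.9  -0.  133. ]
 [ 20.6   0.   83. ]
 [ 10.3   0.   35.4]]
lean 25.75723879113224
lean from grasp 31.284633753538778 168.3950367543964
118
[[12.0, 9.0, 86.0], [6.0, 2.0, 90.0], [27.0, 2.0, 92.0], [28.0, 3.0, 94.0], [33.0, 1.0, 96.0], [29.0, -4.0, 100.0], [35.0, -2.0, 101.0], [37.0, 3.0, 102.0], [31.0, 1.0, 104.0], [37.0, -3.0, 108.0], [34.0, -2.0, 109.0], [43.0, -0.0, 112.0], [39.0, 0.0, 115.0], [47.0, 2.0, 118.0], [46.0, -2.0, 119.0], [47.0, -1.0, 121.0], [38.0, 1.0, 124.0], [51.0, 1.0, 128.0], [49.0, 2.0, 129.0], [52.0, 2.0, 130.0], [53.0, -3.0, 134.0], [52.0, 3.0, 137.0], [56.0, -3.0, 139.0], [55.0, -0.0, 141.0], [58.0, 3.0, 143.0], [61.0, 2.0, 146.0], [68.0, 2.0, 148.0], [63.0, 1.0, 149.0], [58.0, 1.0, 155.0], [67.0, -1.0, 156.0], [69.0, 3.0, 163.0], [73.0, -0.0, 167.0], [76.0, 3.0, 170.0], [78.0, 2.0, 177.0], [75.0, -3.0, 181.0], [77.0, -1.0, 182.0], [81.0, -0.0, 186.0], [78.0, -3.0, 187.0], [84.0, 1.0, 195.0], [87.0, 1.0, 196.0]]
```

Request:
{"op": "servo_tool", "data": {"motion": [[0,0,-12,-7.2,-1],[0,-30,0,0,-1],[0,-50,0,0,-1],[0,-50,0,0,-1],[0,-50,0,0,-1]]}}

```text
clock: 6.98
ee_pos: [414.3, -47.7, 408.2]
tcp_rot: [-3.141, -0.006, 0.002]
force: [0.8, -0.4, -0.6]
grip_width: 14.6
```

Request:
{"op": "servo_tool", "data": {"motion": [[0,-40,0,0,-1],[0,-20,0,0,-1],[0,-10,0,0,-1],[0,0,0,0,-1]]}}

```text
clock: 7.48
ee_pos: [414.3, 20.6, 408.6]
tcp_rot: [-3.142, -0.007, 0.001]
force: [0.5, -0.6, -0.6]
grip_width: 14.6
```

```bash
python3 - <<'E'
from h import *
import pickle
for n,(x0,y0,x1,y1),k in(("scene",(230,90,380,230),4),("top",(280,120,400,260),4)):
    c=vision.camera(n);pickle.dump(c,open(f"{n}5.pkl","wb"))
    s=r.get_state();print(s["ee_pos"].round(1),s["force"].round(1),s["joints"].round(2),s["tcp_rot"].round(3))
    cv2.imwrite(f"pics/{n}5.png",cv2.resize(c["image"][y0:y1,x0:x1],None,fx=k,fy=k,interpolation=cv2.INTER_CUBIC))
    P,_=pts(c); M=R.from_rotvec(s["tcp_rot"]).as_matrix(); L=(P-s["ee_pos"])@M
    m=(abs(L[:,1])<12)&(L[:,2]>92)&(L[:,2]<205)&(abs(L[:,0]-85.5-(L[:,2]-196.5)*.567)<10); Q=L[m]
    if len(Q)>20:
        f=np.polyfit(Q[:,2],Q[:,0],1); e=Q[:,0]-np.polyval(f,Q[:,2]); Q=Q[abs(e)<5]; f=np.polyfit(Q[:,2],Q[:,0],1);g=np.polyfit(Q[:,2],Q[:,1],1)
        print(n,len(Q),"lean",np.degrees(np.arctan(f[0])),"x,y at z=51",np.polyval(f,51),"at196",np.polyval(f,196.5),np.polyval(g,196.5),"zmax",Q[:,2].max(), "side",np.degrees(np.arctan(g[0])))
E
```

```text
[414.3  19.9 408.7] [ 0.1 -0.1 -0.9] [ 0.39 -0.18 -0.46  1.77 -0.08  1.54 -1.63] [ 3.142e+00  5.000e-03 -1.000e-03]
scene 100 lean 30.103109218487468 x,y at z=51 2.8899560054363427 at196 87.2439051618502 0.8444380815835453 zmax 197.64074381320384 side -0.25181758463480747
[414.4  19.6 408.7] [-1.  -0.7 -1.5] [ 0.39 -0.18 -0.46  1.77 -0.08  1.54 -1.63] [-3.142e+00 -4.000e-03  1.000e-03]
```

View pics/scene5.png

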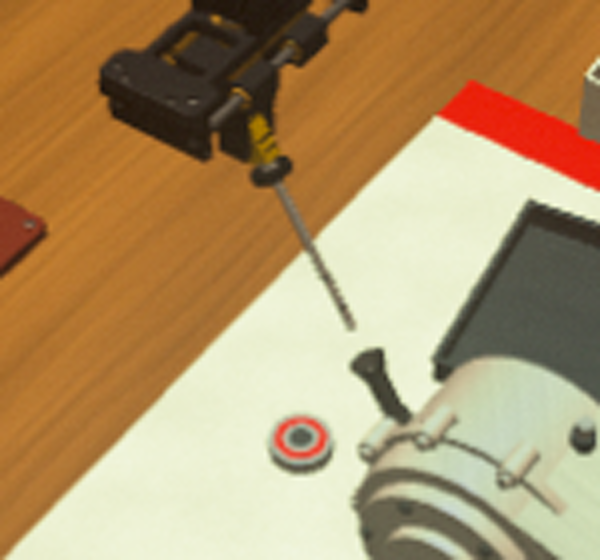

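View pics/top5.png

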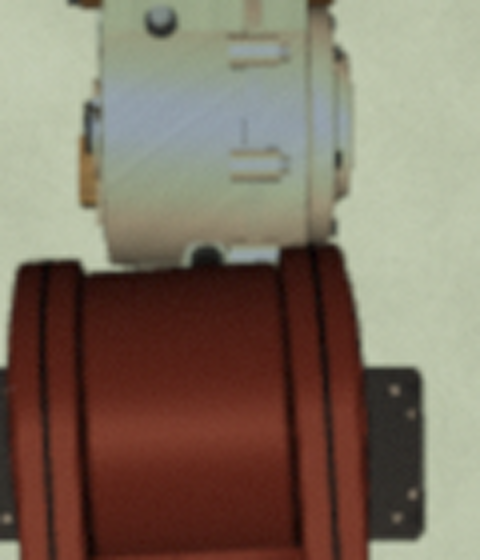

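```bash
python3 - <<'E'
from h import *
import pickle
for n,f,(x0,y0,x1,y1),k in(("scene","scene5.pkl",(305,160,350,205),13),("top","top0.pkl",(310,170,350,210),14)):
    c=pickle.load(open(f,"rb"))
    im=cv2.resize(c["image"][y0:y1,x0:x1],None,fx=k,fy=k,interpolation=cv2.INTER_CUBIC)
    im=np.clip(im.astype(float)*1.8,0,255).astype(np.uint8)
    for mx,my,col in((511.5,20.5,(0,255,0)),):
        ex=np.array([.866,0,.5]);ey=np.array([0,1,0])
        for rr in(14.5,12.5):
            A=np.array([[mx,my,185]]) + np.array([rr*(ex*np.cos(t)+ey*np.sin(t)) for t in np.linspace(0,2*np.pi,40)])
            q=((proj(c,A)-[x0,y0]+.5)*k).astype(int); cv2.polylines(im,[q.reshape(-1,1,2)],True,col,1)
        A=[[mx,my,185],[mx-10,my,185+17.3],[mx-15.4,my,211.7]]
        q=((proj(c,A)-[x0,y0]+.5)*k).astype(int); cv2.polylines(im,[q.reshape(-1,1,2)],False,(255,0,255),1)
    cv2.imwrite(f"pics/{n}_m.png",im)
    print(n,atz(c,[[ (x0+x1)/2,(y0+y1)/2]],185), (-cv2.Rodrigues(c["rvec"])[0].T@c["tvec"]).round(0))
E
```

```text
scene [[531.87322452  23.34449436 185.        ]] [1004. -713. 1224.]
top [[520.06976223  23.85383825 185.        ]] [ 383.   12. 1292.]
```

View pics/scene_m.png

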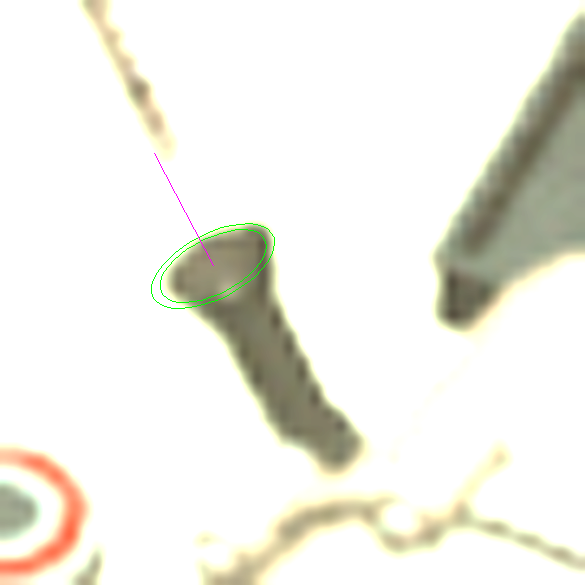

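View pics/top_m.png

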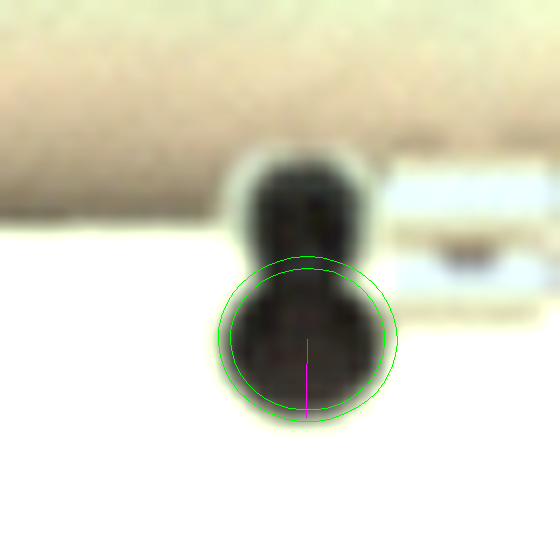

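Request:
{"op": "servo_tool", "data": {"motion": [[-4,-1.2,0,0,-1],[0,0,0,0,-1],[7,0,12.12,0,-1],[8,0,13.86,0,-1],[0,0,0,0,-1]]}}

```text
clock: 8.2
ee_pos: [425.3, 21.8, 381.1]
tcp_rot: [-3.141, -0.006, 0.005]
force: [0.5, -0.3, -0.8]
grip_width: 15.0
```

```bash
cat > look.py <<'E'
from h import *
import pickle,sys
tag=sys.argv[1]; x0,y0,x1,y1=map(int,sys.argv[2:6]); k=float(sys.argv[6]); n=sys.argv[7] if len(sys.argv)>7 else "scene"
c=vision.camera(n); s=r.get_state(); pickle.dump((c,s),open(f"{tag}.pkl","wb"))
print(s["clock"],s["ee_pos"].round(1),s["force"].round(1),s["wrist_torque"].round(2),s["tcp_rot"].round(3),s["joints"].round(2))
im=cv2.resize(c["image"][y0:y1,x0:x1],None,fx=k,fy=k,interpolation=cv2.INTER_CUBIC)
cv2.imwrite(f"pics/{tag}.png",np.clip(im.astype(float)*1.3,0,255).astype(np.uint8))
E
python3 look.py i1 290 110 360 210 6
```

```text
8.25 [425.3  21.9 382. ] [ 0.6 -0.2 -0.1] [0.05 0.03 0.01] [-3.141e+00 -6.000e-03  3.000e-03] [ 0.39 -0.15 -0.47  1.8  -0.07  1.48 -1.64]
```

View pics/i1.png

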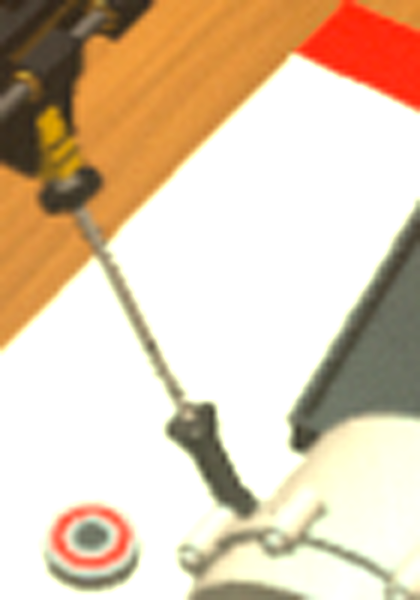

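Request:
{"op": "servo_tool", "data": {"motion": [[5,0,8.66,0,-1],[5,0,8.66,0,-1],[5,0,8.66,0,-1],[0,0,0,0,-1]]}}

```text
clock: 8.75
ee_pos: [440.4, 21.8, 356.2]
tcp_rot: [-3.141, -0.006, 0.002]
force: [0.6, -1.8, -0.9]
grip_width: 14.8
```

Request:
{"op": "servo_tool", "data": {"motion": [[8,0.4,13.86,0,-1],[10,0,17.32,0,-1],[10,0,17.32,0,-1],[10,0,17.32,0,-1],[4,0,6.93,0,-1]]}}

```text
clock: 9.38
ee_pos: [482.6, 21.6, 282.6]
tcp_rot: [-3.141, -0.006, 0.003]
force: [-0.3, -0.6, -1.3]
grip_width: 15.0
```

```bash
python3 look.py i2 290 130 360 210 7
```

```text
9.425 [482.6  21.6 282.4] [-0.2  0.4 -1.8] [-0.16 -0.11 -0.03] [-3.141e+00 -6.000e-03  3.000e-03] [ 0.37  0.03 -0.51  1.85  0.01  1.27 -1.71]
```

View pics/i2.png

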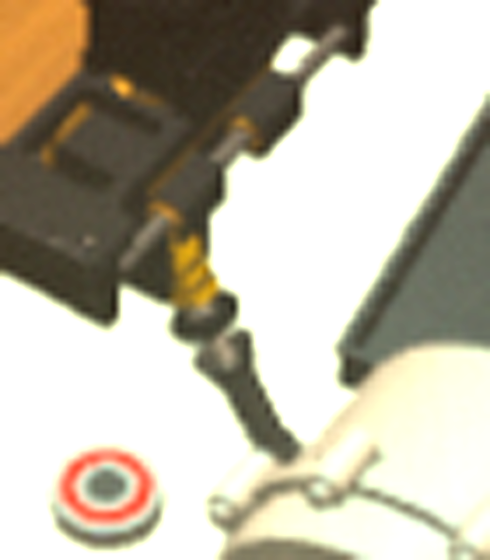

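Request:
{"op": "servo_tool", "data": {"motion": [[4,0,6.93,0,-1],[2,0,3.46,0,-1],[1,0,1.73,0,-1]]}}

```text
clock: 9.8
ee_pos: [489.4, 21.8, 272.2]
tcp_rot: [3.142, 0.006, 0.0]
force: [-0.5, -0.3, -0.8]
grip_width: 14.8
```

Request:
{"op": "servo_tool", "data": {"motion": [[1,0,1.73,0,-1],[0,0,0,0,-1]]}}

```text
clock: 10.05
ee_pos: [489.8, 21.8, 271.8]
tcp_rot: [3.141, 0.006, -0.001]
force: [-8.6, -2.1, 11.9]
grip_width: 14.6
```

Request:
{"op": "servo_tool", "data": {"motion": [[0.5,0,0.87,0,-1],[0,0,0,0,-1]]}}

```text
clock: 10.3
ee_pos: [489.9, 21.9, 271.7]
tcp_rot: [3.141, 0.006, -0.002]
force: [-14.8, -1.1, 20.9]
grip_width: 14.8
```

```bash
python3 look.py i3 290 130 360 210 7
```

```text
10.35 [489.9  21.9 271.7] [-14.3  -0.2  21.2] [-0.16  3.26 -0.  ] [ 3.141e+00  6.000e-03 -2.000e-03] [ 0.36  0.05 -0.51  1.85  0.03  1.25 -1.72]
```

View pics/i3.png

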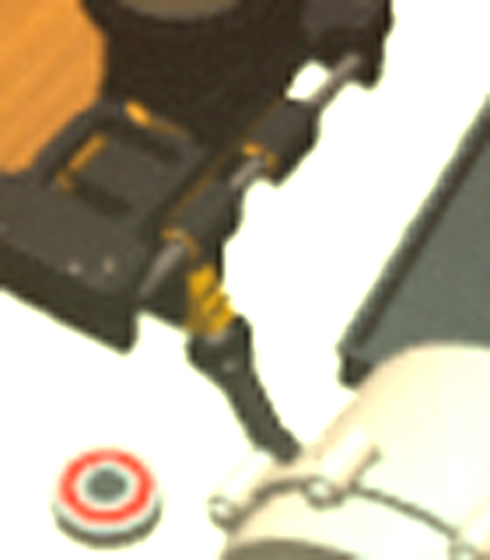

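Request:
{"op": "servo_tool", "data": {"motion": [[-3,0,-5.2,0,-1],[-8,0,-13.86,0,-1],[-10,0,-17.32,0,-1],[-10,0,-17.32,0,-1],[-10,0,-17.32,0,-1]]}}

```text
clock: 10.98
ee_pos: [449.1, 21.6, 342.2]
tcp_rot: [3.141, 0.006, 0.001]
force: [0.3, -0.2, -1.3]
grip_width: 14.9
```

Request:
{"op": "servo_tool", "data": {"motion": [[-10,0,-17.32,0,-1],[-10,0,-17.32,0,-1],[-10,0,-17.32,0,-1],[-6,0,-10.4,0,-1],[0,0,-10,0,-1]]}}

```text
clock: 11.6
ee_pos: [413.5, 21.5, 413.6]
tcp_rot: [3.141, 0.006, 0.001]
force: [0.1, 0.5, -1.3]
grip_width: 14.7
```

```bash
python3 look.py o1 230 90 380 230 4
```

```text
11.65 [414.   21.5 414.7] [ 0.  -0.2 -0.3] [-0.04  0.02 -0.03] [3.141e+00 6.000e-03 3.000e-03] [ 0.4  -0.18 -0.46  1.76 -0.08  1.55 -1.63]
```

View pics/o1.png

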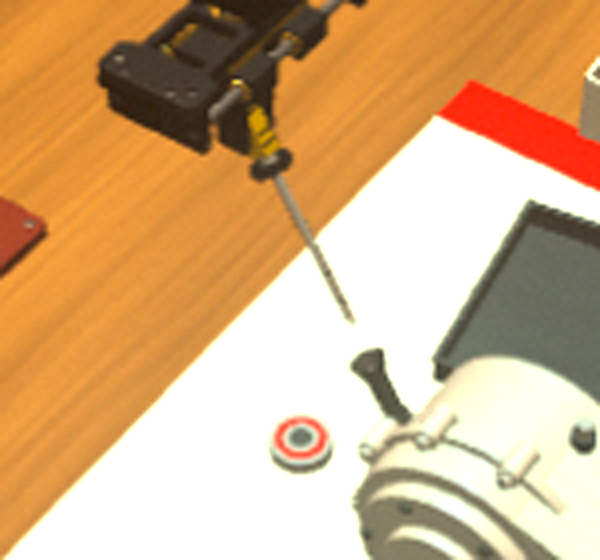

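```bash
python3 - <<'E'
from h import *
import pickle
for n in("top","scene"):
    c=pickle.load(open(f"{n}0.pkl","rb")); P,uv=pts(c)
    for y0,y1 in((50,70),(62,80)):
        print(n,y0,[(x,round(float(np.median(P[m,2])),0),round(float(P[m,2].max()),0)) for x in range(530,720,10) for m in[(abs(P[:,0]-x)<5)&(P[:,1]>y0)&(P[:,1]<y1)&(P[:,2]>40)] if m.any()])
E
```

```text
top 50 [(540, 124.0, 138.0), (550, 147.0, 156.0), (560, 163.0, 171.0), (570, 173.0, 180.0), (580, 179.0, 185.0), (590, 184.0, 191.0), (600, 188.0, 191.0), (610, 190.0, 195.0), (620, 191.0, 196.0), (630, 191.0, 194.0), (640, 189.0, 194.0), (650, 187.0, 190.0), (660, 184.0, 194.0), (670, 180.0, 203.0), (680, 176.0, 182.0), (690, 172.0, 177.0), (700, 170.0, 176.0), (710, 166.0, 171.0)]
top 62 [(540, 124.0, 141.0), (550, 146.0, 157.0), (560, 163.0, 169.0), (570, 173.0, 180.0), (580, 178.0, 184.0), (590, 184.0, 190.0), (600, 188.0, 194.0), (610, 190.0, 193.0), (620, 191.0, 195.0), (630, 192.0, 197.0), (640, 189.0, 193.0), (650, 188.0, 190.0), (660, 183.0, 186.0), (670, 179.0, 185.0), (680, 176.0, 182.0), (690, 172.0, 177.0), (700, 170.0, 173.0), (710, 166.0, 170.0)]
scene 50 [(550, 150.0, 154.0), (560, 162.0, 166.0), (570, 171.0, 175.0), (580, 179.0, 182.0), (590, 186.0, 189.0), (600, 188.0, 193.0), (610, 192.0, 195.0), (620, 193.0, 196.0), (630, 193.0, 198.0), (640, 193.0, 198.0), (650, 190.0, 194.0), (660, 188.0, 190.0), (670, 184.0, 189.0), (680, 179.0, 192.0), (690, 176.0, 181.0), (700, 172.0, 179.0), (710, 170.0, 175.0)]
scene 62 [(550, 154.0, 154.0), (560, 164.0, 166.0), (570, 171.0, 176.0), (580, 178.0, 182.0), (590, 186.0, 189.0), (600, 188.0, 193.0), (610, 191.0, 195.0), (620, 193.0, 195.0), (630, 193.0, 196.0), (640, 192.0, 196.0), (650, 191.0, 193.0), (660, 187.0, 193.0), (670, 182.0, 189.0), (680, 179.0, 183.0), (690, 176.0, 181.0), (700, 172.0, 179.0), (710, 169.0, 175.0)]
```

Request:
{"op": "servo_tool", "data": {"motion": [[10,-5,-10,0,-1],[30,-10,-5,0,-1],[40,-12,0,0,-1],[35,-10,0,0,-1],[15,-2,0,0,-1]]}}

```text
clock: 12.28
ee_pos: [545.1, 61.4, 426.6]
tcp_rot: [-3.14, -0.007, 0.004]
force: [0.4, -0.6, -0.7]
grip_width: 14.8
```

Request:
{"op": "servo_tool", "data": {"motion": [[0,0,15,0,-1],[0,0,13,0,-1],[0,0,6,0,-1],[0,0,3,0,-1]]}}

```text
clock: 12.78
ee_pos: [542.8, 60.8, 391.7]
tcp_rot: [3.141, 0.005, 0.0]
force: [-8.5, -0.9, 15.4]
grip_width: 15.1
```

Request:
{"op": "servo_tool", "data": {"motion": [[0,0,1.5,0,-1],[0,0,1,0,-1]]}}

```text
clock: 13.02
ee_pos: [542.6, 61.1, 391.4]
tcp_rot: [3.14, 0.006, 0.003]
force: [-12.3, -1.3, 21.6]
grip_width: 14.6
```

Request:
{"op": "servo_tool", "data": {"motion": [[-12,0,7,0,-1],[-11,0,8.5,0,-1]]}}

```text
clock: 13.28
ee_pos: [520.3, 60.9, 375.2]
tcp_rot: [3.141, 0.005, 0.006]
force: [-3.5, -0.3, 9.5]
grip_width: 14.5
```

```bash
python3 look.py p1 270 90 420 230 4
```

```text
13.325 [519.  61. 374.] [-5.4 -0.   9.3] [-0.17  0.86 -0.16] [3.14e+00 6.00e-03 3.00e-03] [ 0.33  0.07 -0.56  1.62  0.04  1.46 -1.8 ]
```

View pics/p1.png

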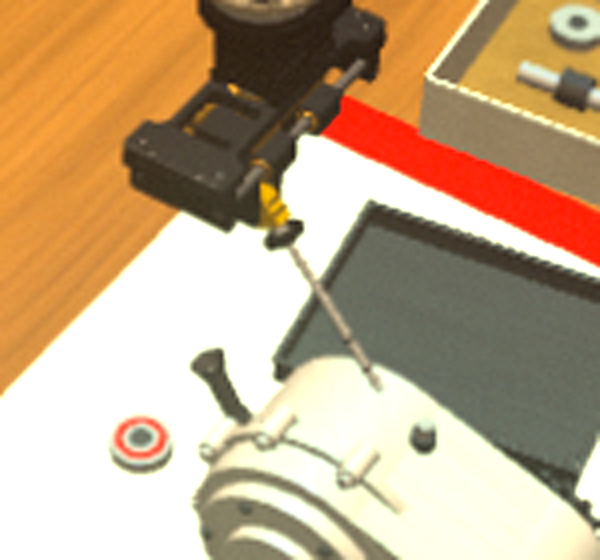

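Request:
{"op": "servo_tool", "data": {"motion": [[-10.5,0,9.8,0,-1],[-9.5,0,11,0,-1],[-8.5,0,12,0,-1],[-7.5,0,12.8,0,-1]]}}

```text
clock: 13.82
ee_pos: [484.2, 60.7, 327.7]
tcp_rot: [3.141, 0.006, 0.003]
force: [-2.2, 0.6, 2.9]
grip_width: 14.6
```

```bash
python3 look.py p2 270 90 420 230 4
```

```text
13.875 [483.2  60.7 325.8] [-3.1 -0.5  1.8] [0.03 0.07 0.  ] [ 3.141e+00  6.000e-03 -1.000e-03] [ 0.35  0.01 -0.56  1.77  0.01  1.36 -1.78]
```

View pics/p2.png

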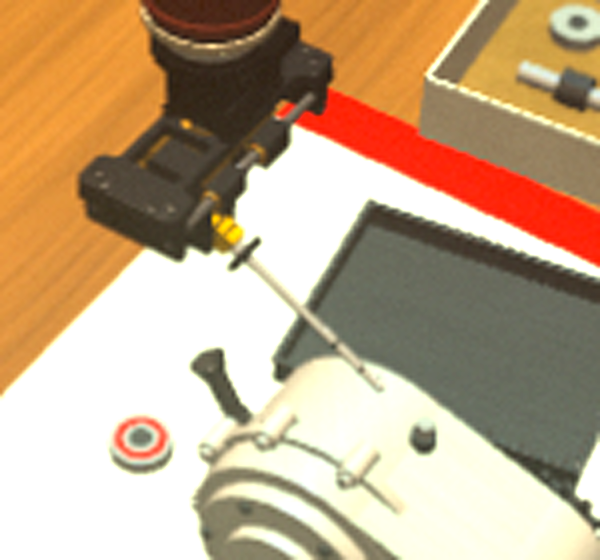

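Request:
{"op": "servo_tool", "data": {"motion": [[-6,0,13,0,-1],[-5,0,14,0,-1],[-4,0,14,0,-1],[-3,0,14,0,-1]]}}

```text
clock: 14.38
ee_pos: [466.4, 60.6, 271.2]
tcp_rot: [-3.142, -0.006, 0.0]
force: [1.3, -1.0, 0.7]
grip_width: 14.8
```

```bash
python3 look.py p3 270 90 420 230 4
```

```text
14.425 [465.6  60.5 269.5] [-1.3 -0.  -1.3] [ 0.07 -0.1  -0.01] [ 3.142  0.006 -0.004] [ 0.35  0.01 -0.57  1.89  0.    1.24 -1.79]
```

View pics/p3.png

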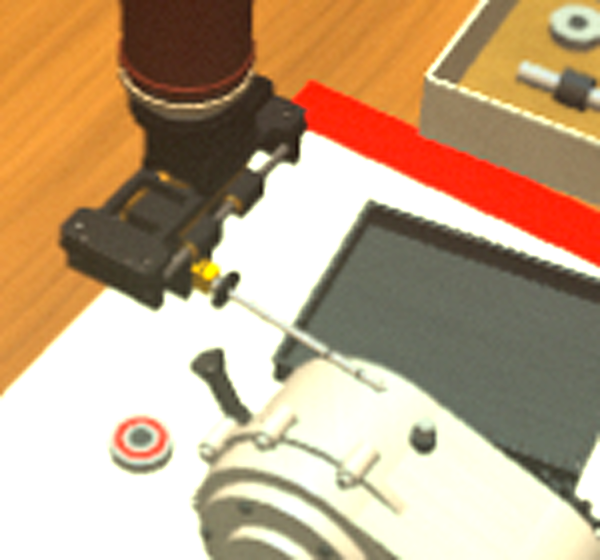

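```bash
cat > ang.py <<'E'
from h import *
import pickle,sys
c,s=pickle.load(open(sys.argv[1]+".pkl","rb"))
P,_=pts(c); M=R.from_rotvec(s["tcp_rot"]).as_matrix(); L=(P-s["ee_pos"])@M
a0=np.radians(float(sys.argv[2])) # guess elevation below horizontal
d=np.array([np.cos(a0),0,np.sin(a0)]); v=L-[0,0,51]; t=v@d; e=v-np.outer(t,d)
m=(t>45)&(t<float(sys.argv[3]) if len(sys.argv)>3 else t<160)&(np.linalg.norm(e,axis=1)<14+0*t)&(abs(v[:,1])<10); Q=v[m]
for _ in range(4):
    f=np.polyfit(Q[:,0],Q[:,2],1); e=Q[:,2]-np.polyval(f,Q[:,0]); Q=Q[abs(e)<max(3,2*e.std())]
print(len(Q),"below horizontal deg",np.degrees(np.arctan(f[0])).round(2),"z at 0",f[1].round(1),"tmax",Q[:,0].max(), "y",np.median(Q[:,1]))
E
python3 ang.py p3 9 140
```

```text
78 below horizontal deg 8.84 z at 0 -5.4 tmax 137.7519786655661 y 1.988059602312506
```

Request:
{"op": "servo_tool", "data": {"motion": [[-1.5,0,12,0,-1],[0,0,10,0,-1],[0,0,5,0,-1],[0,0,0,0,-1]]}}

```text
clock: 14.92
ee_pos: [465.0, 60.7, 245.0]
tcp_rot: [-3.141, -0.006, 0.001]
force: [-0.3, -1.1, 0.7]
grip_width: 14.6
```

```bash
python3 look.py p4 270 90 420 230 4; python3 ang.py p4 0 140
```

```text
14.975 [465.1  60.7 245.3] [-0.6 -0.2 -0.6] [ 0.03  0.04 -0.09] [-3.141e+00 -6.000e-03  1.000e-03] [ 0.34  0.03 -0.57  1.93  0.02  1.19 -1.8 ]
80 below horizontal deg 0.01 z at 0 -3.0 tmax 139.83646192381096 y 1.9639681818013446
```

View pics/p4.png

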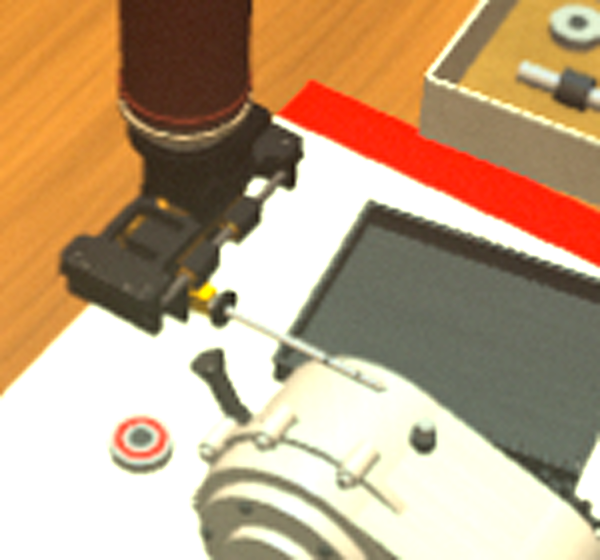

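Request:
{"op": "servo_tool", "data": {"motion": [[0,0,-6,0,-1],[0,0,-12,0,-1],[0,0,-14,0,-1],[-4,-10,-6,0,-1],[-6,-25,0,0,-1]]}}

```text
clock: 15.6
ee_pos: [455.1, 95.8, 284.2]
tcp_rot: [3.142, 0.003, 0.002]
force: [0.2, 0.1, -1.0]
grip_width: 14.8
```

Request:
{"op": "servo_tool", "data": {"motion": [[-6,-35,0,0,-1],[-6,-40,0,0,-1],[-6,-40,0,0,-1],[-6,-35,0,0,-1],[-4,-25,0,0,-1]]}}

```text
clock: 16.23
ee_pos: [425.2, 272.9, 283.8]
tcp_rot: [-3.141, -0.009, -0.0]
force: [-0.1, -0.0, -0.7]
grip_width: 14.8
```

Request:
{"op": "servo_tool", "data": {"motion": [[-2,-12,5,0,-1],[0,0,10,0,-1],[0,0,15,0,-1],[0,0,15,0,-1],[0,0,15,0,-1]]}}

```text
clock: 16.85
ee_pos: [424.4, 281.7, 222.0]
tcp_rot: [3.141, 0.004, -0.001]
force: [-0.6, 0.5, -0.3]
grip_width: 15.0
```

Request:
{"op": "servo_tool", "data": {"motion": [[0,0,15,0,-1],[0,0,15,0,-1],[0,0,10,0,-1],[0,0,5,0,-1],[0,0,0,0,-1]]}}

```text
clock: 17.48
ee_pos: [424.3, 282.6, 178.2]
tcp_rot: [-3.142, -0.006, 0.0]
force: [-0.1, 0.2, -1.1]
grip_width: 14.7
```

```bash
python3 look.py f1 300 60 460 220 3.7; python3 ang.py f1 0; python3 look.py f1t 170 100 330 260 3.7 top; python3 ang.py f1t 0;  python3 ang.py f1 0 
```

```text
17.525 [424.4 282.7 178.5] [-0.2 -0.8 -1.2] [-0.02  0.07  0.  ] [-3.141 -0.006 -0.   ] [ 0.04  0.23 -0.79  1.91  0.18  1.08 -2.39]
70 below horizontal deg -0.12 z at 0 -2.7 tmax 159.3004124324382 y 1.7798590026998409
17.575 [424.5 282.7 178.8] [ 0.4 -0.4 -1. ] [ 0.02  0.09 -0.02] [-3.141e+00 -6.000e-03 -1.000e-03] [ 0.04  0.23 -0.79  1.91  0.18  1.08 -2.39]
118 below horizontal deg -0.43 z at 0 -0.8 tmax 158.23830102846114 y 1.1211980246333324
70 below horizontal deg -0.12 z at 0 -2.7 tmax 159.3004124324382 y 1.7798590026998409
```

View pics/f1.png

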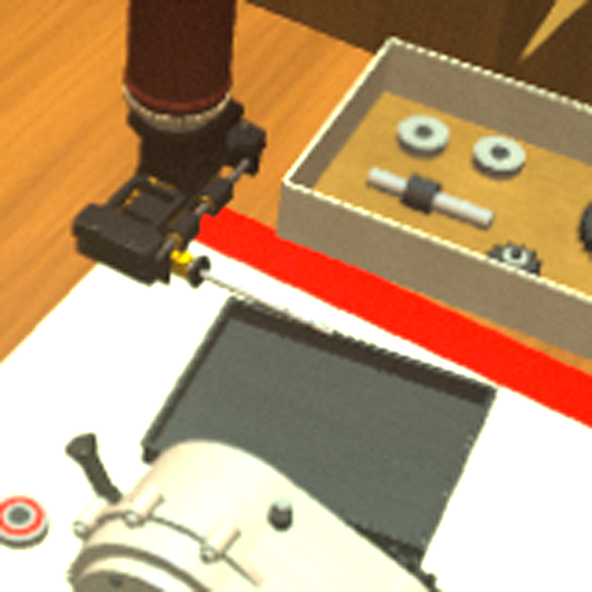

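View pics/f1t.png

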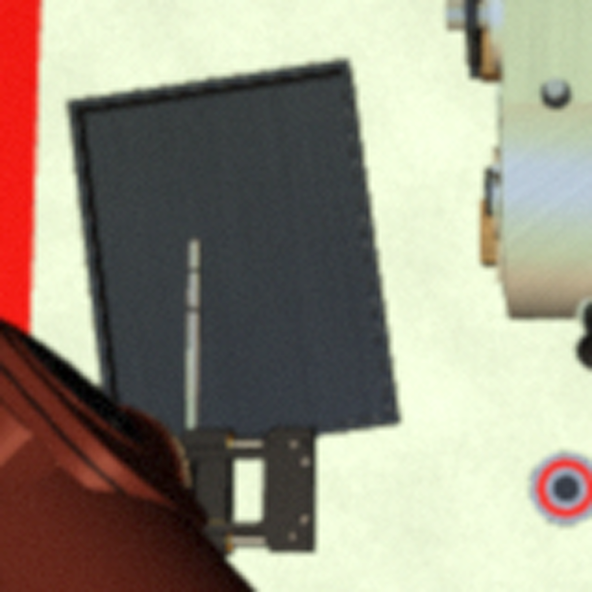

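Request:
{"op": "servo_tool", "data": {"motion": [[0,0,0,0,-1],[0,0,0,0,-1],[0,0,0,0,-1],[0,0,0,0,-1]]}}

```text
clock: 18.08
ee_pos: [424.3, 282.5, 178.4]
tcp_rot: [-3.142, -0.006, -0.0]
force: [-0.3, -0.1, -1.8]
grip_width: 14.6
```

```bash
python3 look.py f2 300 60 460 220 3.7; python3 ang.py f2 0; python3 - <<'E'
from h import *
import pickle
a=pickle.load(open("scene0.pkl","rb"))["image"]; c,s=pickle.load(open("f2.pkl","rb")); b=c["image"]
for n,(x0,y0,x1,y1) in dict(screw=(222,245,253,290),nut=(200,265,240,330),bearing=(292,188,320,212)).items():
    d=cv2.absdiff(a,b)[y0:y1,x0:x1].max(2); print(n,"mean diff",d.mean().round(2),"max",d.max())
print(np.abs(s["joint_vel"]).max(), s["grip_width"])
E
```

```text
18.125 [424.3 282.5 178.4] [0.1 0.3 0.3] [ 0.03  0.07 -0.02] [-3.142 -0.006 -0.   ] [ 0.04  0.23 -0.79  1.91  0.18  1.08 -2.39]
68 below horizontal deg -1.46 z at 0 -1.4 tmax 159.19276689159923 y 2.1148578935109934
screw mean diff 3.81 max 9
nut mean diff 3.6 max 9
bearing mean diff 3.55 max 9
0.0018263920533424188 14.509408979128828
```

Everything checks out: the arm is at rest, the rod is level over the tray, and the other tools and the bearing haven't moved. I'm handing the job in.

```bash
python3 -c "
from cell import r
print(r.sign_off())"
```

```text
the job is handed in; nothing more can be done
None
```

The job is handed in at about 18 s of the 67 s allowed, with the dipstick held level and still over the drip tray.

- **Insertion:** I took the dipstick out along its hole axis and pushed it down the guide tube. The camera showed the collar on the tube's mouth, and the force rose to about 25 N along the axis. I then drew it fully out.
- **Levelling:** The interface cannot tilt the tool. I rested the rod's tip on top of the fixed gearcase and turned the dipstick in the jaws until it was level.
- **Final pose:** The tip is near the middle of the tray, at about (592, 282, 129) mm, roughly 100 mm above the rim.
- **Last checks:** Three rod-angle readings came out at 0.1°, 0.4° and 1.5° tip-up; I put the spread down to depth noise. The arm was at rest and the grip width was 14.5 mm.
- **Other items:** The screwdriver, nut driver and bearing looked the same as in the first picture. As far as I saw, the rod touched only the tool stand, guide tube and gearcase, never the bench or tray.

No check failed.

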